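# Put the small-parts tray back on the paint caddy's post

### The arm

A 6-joint arm with a two-finger parallel gripper is mounted at the origin on the work surface. World frame = base frame: x ahead of the robot, y to its left, z up, the work surface at z = 0. Lengths are in m, angles in rad, forces in N, time in s.
With the tool pointing down it reaches from about 0.275 to 0.75 m from the base axis. Payload 10.2 kg.
Tool frame: the origin (TCP) lies between the finger pads, 19 mm behind the fingertips; this is the grasp point; z points along the fingers, y is the line along which they close (so a half turn about z gives the same grasp; the last joint's range is limited). The gripper opens to 85 mm and grips with 20 to 120 N. Pads are 22 mm wide; open, the fingers measure 114 mm over their backs; the gripper's body (76 mm by 85 mm) begins 54 mm behind the grasp point. The pads swing forward as they close: fully open they stand 13 mm farther back than shut.
Start: joints at [0.975, 0.313, 1.498, -0, 1.331, -0.223], TCP at [0.191, 0.489, 0.25] pointing down, gripper open.
Joint ranges: [-2.94, 2.94], [-0.97, 2.17], [0.19, 2.56], [-1.23, 4.37], [0.02, 3.11], [-2.88, 2.88]. Speed limits (rad/s): [2.39, 2.39, 3.01, 3.14, 3.14, 3.14].

### API

Orientations are given as a 3x3 rotation matrix whose columns are the frame's x, y, z axes.
In Python, from workcell import robot, imaging gives the robot as it stands (robot), with the cameras (imaging).
- The arm moves only by the tool shift_gripper, called after "Call:" as a command line: name --argument value ..., lists and objects as JSON in quotes. Schema: {"type":"object","properties":{"ticks":{"type":"array","items":{"type":"number"},"minItems":6,"maxItems":72},"finger_gap":{"type":"number"},"force":{"type":"number"},"only":{"type":"string"},"quiet":{"type":"boolean"},"lines":{"type":"string"}},"required":["ticks"],"additionalProperties":false}. ticks is one flat list of numbers that holds 1 to 12 rows one after another, with no inner brackets; each row has 6 numbers: dx, dy, dz in shares of the most that a row can go, 1 being 50 mm, then a rotation vector rx, ry, rz in fractions of the full range, 1 being pi rad; each row shifts and turns the commanded pose from where the row before left it, along the tool's axes as they then stand; what a row does not reach is not made up. A row lasts 1/10 s, in which the tool goes at most 0.05 m and 0.15 rad, less where a joint would pass 70% of its speed; a pose out of reach is approached as far as the arm can. finger_gap is the finger opening in m, set as the call begins (left out keeps the last). The fingers move at their own pace and stop on an object; force is the grip in N (left out, the last holds). Time passes only in rows, so rows that do not move let the fingers close. The tool returns the time, the measured TCP pose, the force, the opening and the grip force at its end. only (a regular expression) keeps the lines of the reply that match it, lines (a string "A,B") keeps lines A to B, and quiet returns only ok. A shift or turn number past 1, either way, is cut back to 1. Input that does not fit is refused with a message, and nothing moves.
- robot.state(): the state, without advancing time (a new reading comes with each control period).
- imaging.capture(name): name is "scene" or "side" or "wrist"; returns a dict with "pixels" (400x640x3 uint8, blue, green, red), "fx", "fy", "cx", "cy" (pixels), "distortion" ([k1, k2, p1, p2, k3] as OpenCV has them; the pictures are not rectified), "pose" (4x4, takes a point from camera to world coordinates); the wrist camera has in their place "mount" (4x4, takes a point from camera to tool coordinates, whose origin is the TCP and whose axes are the flange's). Camera axes: x right, y down, z forward; pixel columns grow to the right and rows downward; lengths in m; the calibration is good to about 2 mm. A picture is of the moment at which its call begins: read the wrist's pose just before it. There is no depth.
- robot.close_job(): hands the job in; it is judged then, once.
The state is a dict: "t": time; "qpos": joint angles; "qd": joint speeds; "effort": joint torques, N m; "tool_pos": TCP position; "ee_rot": TCP orientation; "ft_force": force on the tool from outside, world axes, zero at the start; "torque": the same for the moment, N m; "opening": finger opening in m; "gripper_force": force on a finger pad.
Only numpy, scipy, OpenCV 4.12 (cv2) and the standard library are available. Lean on these libraries where they do the work, as an engineer would, in place of code of your own. Each camera call takes 0.05 s, during which the arm holds its last target. There are 200 camera calls.

### The job

Carry the blue small-parts tray level, with all its loose caps, nozzle and mixing balls staying inside, and slide its hub down over the caddy's upright post, the tray lying lengthwise between the two rows of bottles, until it stops on the spring catch. Let go of it there for a moment, then push down on top of the hub with the fingertips, without gripping it, past the catch, until it sits fully home on the post's collar. Do not shift or knock over any bottle, the cup or the spray can.

Things in the scene. Friction and masses are not known exactly. Their poses are not given: they have to be found in the camera images.
- tray: Blue open small-parts tray, 84 mm (its x) by 180 mm (its y), on the table at the start; floor 4 mm thick, walls 3 mm thick, 26 mm high over all. Origin: centre of its underside, on the axis of the hub's bore; z up. Held by the hub; loose parts lie on the floor at both ends. 0.2 to 0.3 kg.
- hub_top (a point): Centre of the top of the tray's hub: a blue square sleeve, 34 x 34 mm, sides parallel to the tray's, 70 mm tall from the tray's underside (44 mm of it above the walls), bored right through from top to underside with an upright round hole of 21 mm. Axes as the tray's.
- caddy: Grey paint-bottle caddy that does not move: tote 240 mm (its x) by 150 mm (its y), walls 52 mm high. Origin: centre of its underside, on the post's axis; z up. Bottle pockets at x = +-80 mm, y = +-36.5 mm; three of the four hold bottles, tops 178 mm up. Between the two rows 104 mm is free: the tray fits there only with its y along the caddy's y, either way round.
- post_top (a point): Top of the upright steel post in the caddy's middle, 18 mm in diameter, 3 mm chamfer at its top edge, 148 mm above the caddy's origin. Axes as the caddy's.
- catch (a point): Point on the post's axis 112 mm above the caddy's origin. Four brass leaf springs bow out of the post here to 25 mm diameter (between 98 and 118 mm up): a hub lowered on the post stops with its underside at about this point and stays under its own weight. A push straight down of 4 to 12 N drives it past; a light spring drag remains, so it stays where it is left.
- seat (a point): Centre of the top of the dark round collar (38 mm) on the post, 85 mm above the caddy's origin: the tray is home when its underside rests here, 27 mm below the catch. Its hub top then stands 155 mm above the caddy's origin, 7 mm above the post's top.
- cap_a: Loose white flip-top bottle cap, 26 mm in diameter, 22 mm tall, on the tray floor; origin at the centre of its underside.
- cap_b: Second loose white bottle cap, the same, at the other end of the tray.
- nozzle: Loose brass spray nozzle, 18 mm in diameter, 22 mm tall, on the tray floor; origin at the centre of its underside.
- ball_a_center (a point): Centre of a loose steel mixing ball, 14 mm in diameter, that can roll about on the tray floor.
- ball_b_center (a point): Centre of the second steel mixing ball, the same.
- bottle_yellow: Yellow paint bottle with white cap, 56 mm in diameter, 172 mm tall, standing loose in a caddy pocket (pocket floor 6 mm above the caddy's origin). Origin: centre of its underside.
- bottle_navy: Dark navy paint bottle, same shape, in another pocket of the caddy.
- bottle_red: Red paint bottle, same shape, in another pocket of the caddy.
- bottle_white: White paint bottle, same shape, standing on the table close beside one long side of the tray.
- cup: White open cup, 70 mm in diameter at the rim, 85 mm tall, light, standing on the table close beside the other long side of the tray. Origin: centre of its underside.
- spray_can: Blue spray can with white cap, 52 mm in diameter, 184 mm tall, standing on the table about midway between tray and caddy. Origin: centre of its underside.

How it is judged:
On the way:
1. the tray has been slid over the post, stands on the spring catch (underside 106 to 118 mm above the caddy's), and the fingers have let go of it (z of tray in the frame of caddy between 0.106 and 0.118 m and horizontal distance between tray and caddy below 0.006 m and angle between the y axis of tray and the y axis of caddy, either way round below 0.2 rad and angle between tray's own z axis and vertical below 0.12 rad and contact force between each of the fingers, the arm and tray below 0.2 N), for 0.2 s.
At the end, for the whole second after the job is handed in: The tray sits fully home on the collar (underside within 2.5 mm of the collar's top, centred on the post within 6 mm, level within 0.06 rad, lengthwise between the bottle rows within 0.2 rad), is at rest and released, and both caps, the nozzle and both balls are inside it (z of tray in the frame of caddy between 0.082 and 0.0875 m and horizontal distance between tray and caddy below 0.006 m and angle between the y axis of tray and the y axis of caddy, either way round below 0.2 rad and angle between tray's own z axis and vertical below 0.06 rad and linear speed of tray below 0.02 m/s and x of cap_a in the frame of tray between -0.041 and 0.041 m and y of cap_a in the frame of tray between -0.089 and 0.089 m and z of cap_a in the frame of tray between -0.002 and 0.028 m and x of cap_b in the frame of tray between -0.041 and 0.041 m and y of cap_b in the frame of tray between -0.089 and 0.089 m and z of cap_b in the frame of tray between -0.002 and 0.028 m and x of nozzle in the frame of tray between -0.041 and 0.041 m and y of nozzle in the frame of tray between -0.089 and 0.089 m and z of nozzle in the frame of tray between -0.002 and 0.028 m and x of ball_a_center in the frame of tray between -0.041 and 0.041 m and y of ball_a_center in the frame of tray between -0.089 and 0.089 m and z of ball_a_center in the frame of tray between -0.002 and 0.028 m and x of ball_b_center in the frame of tray between -0.041 and 0.041 m and y of ball_b_center in the frame of tray between -0.089 and 0.089 m and z of ball_b_center in the frame of tray between -0.002 and 0.028 m); the robot touches nothing.
It fails at once if the tray is driven past the catch while held by its hub, not pushed from above (TCP less than 82 mm above the tray's underside while that is 89 to 104 mm above the caddy's) (horizontal distance between tray and caddy below 0.006 m and angle between the y axis of tray and the y axis of caddy, either way round below 0.2 rad and z of tray in the frame of caddy between 0.089 and 0.104 m and z of the grasp point in the frame of tray between 0 and 0.082 m).
It fails at once if the tray is tipped more than 0.35 rad from level (angle between tray's own z axis and vertical above 0.35 rad).
It fails at once if a bottle, the cup or the spray can is shifted more than 20 mm or tipped more than 0.2 rad (distance of any of bottle_yellow, bottle_navy, bottle_red, bottle_white, cup, spray_can from where it was at the start of the episode above 0.02 m or angle between any of bottle_yellow, bottle_navy, bottle_red, bottle_white, cup, spray_can's own z axis and vertical above 0.2 rad).
It also fails if it takes over 64 s, if anything falls off the work surface, if the arm or the gripper's body presses on something with over 40 N, if the wrist force passes 120 N, or if a joint passes its speed limit or range.

## Working session

There is one attempt and no reset: what is moved stays moved. The work goes in short steps, Python scripts to look and compute and a tool call to move; the robot and the scene stay as the last step left them, time stands still between calls to the robot, and variables do not carry over. Pictures are saved under pics/ and viewed, at most 10 in all, crops included, and the job is handed in when it is done.

```bash
ls; mkdir -p pics
```

Create h.py:
```python
import numpy as np, cv2, pickle
from workcell import robot, imaging
def cap(n, f=None):
    s=robot.state(); c=imaging.capture(n)
    if 'mount' in c:
        T=np.eye(4);T[:3,:3]=s['ee_rot'];T[:3,3]=s['tool_pos'];c['pose']=T@np.array(c['mount'])
    c['K']=np.array([[c['fx'],0,c['cx']],[0,c['fy'],c['cy']],[0,0,1]]);c['D']=np.array(c['distortion'],float);c['pose']=np.array(c['pose'])
    if f: cv2.imwrite('pics/'+f+'.png',c['pixels']); pickle.dump(c,open('pics/'+f+'.pkl','wb'))
    return c
def ld(f): return pickle.load(open('pics/'+f+'.pkl','rb'))
def plane(c,uv,z):
    n=cv2.undistortPoints(np.array(uv,float).reshape(-1,1,2),c['K'],c['D'])[:,0]
    d=np.c_[n,np.ones(len(n))]@c['pose'][:3,:3].T; o=c['pose'][:3,3]
    return o+d*((z-o[2])/d[:,2])[:,None]
def proj(c,P):
    Ti=np.linalg.inv(c['pose']);r=cv2.Rodrigues(Ti[:3,:3])[0]
    return cv2.projectPoints(np.array(P,float).reshape(-1,1,3),r,Ti[:3,3],c['K'],c['D'])[0][:,0]
```

Run:
```python
from h import *
for n in ("scene","side","wrist"):
    c=cap(n,n+'0'); print(n,c['pose'].round(3).tolist(),c['fx'],c['D'])
s=robot.state();print(s['t'],s['tool_pos'],np.array(s['ee_rot']).round(3))
a=np.vstack([ld('scene0')['pixels'],ld('side0')['pixels']]);cv2.imwrite('pics/a.png',cv2.resize(a,(480,600),interpolation=3))
```

```text
pics
workcell.py
scene [[0.869, 0.284, -0.404, 0.9], [0.494, -0.494, 0.715, -0.69], [0.003, -0.822, -0.57, 0.639], [0.0, 0.0, 0.0, 1.0]] 397.02174608340965 [-0.02146262  0.          0.          0.          0.        ]
side [[0.988, -0.097, 0.121, 0.431], [-0.154, -0.542, 0.826, -0.654], [-0.014, -0.835, -0.55, 0.551], [0.0, 0.0, 0.0, 1.0]] 362.48274748807154 [-0.05151339  0.          0.          0.          0.        ]
wrist [[0.364, 0.889, 0.277, 0.12], [0.931, -0.347, -0.111, 0.516], [-0.003, 0.298, -0.954, 0.373], [0.0, 0.0, 0.0, 1.0]] 349.0332365744495 [-0.00776365  0.          0.          0.          0.        ]
0.15 [0.19115408 0.48880222 0.24961569] [[-0.931  0.364 -0.   ]
 [ 0.364  0.931 -0.001]
 [ 0.    -0.001 -1.   ]]
```

View pics/scene0.png

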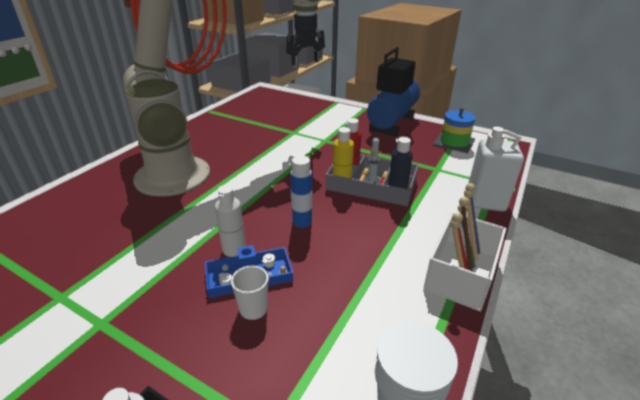

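View pics/side0.png

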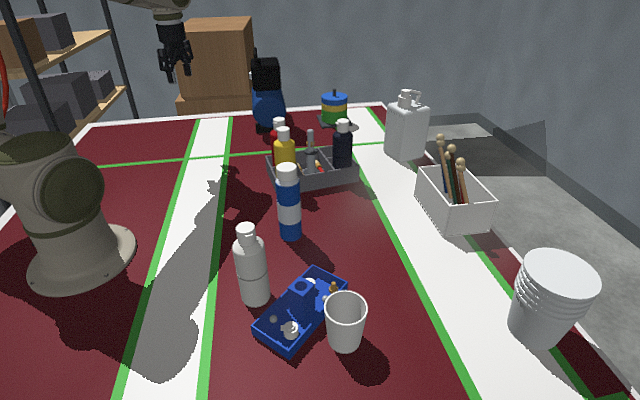

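View pics/wrist0.png

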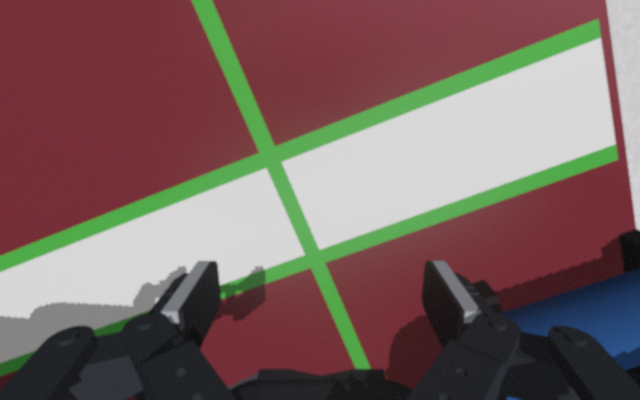

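The scene view shows the tray with its hub at about (247,252). The white bottle is at (230,220), the cup at (250,292), the can at (301,190) and the caddy post at (375,150). In the side view the hub is at about (302,287) and the post top at (310,132). The wrist view shows only the table.

Run:
```python
from h import *
a=ld('scene0');b=ld('side0')
def tri(u,v):
    P=[]
    for c,p in((a,u),(b,v)):
        n=cv2.undistortPoints(np.array(p,float).reshape(1,1,2),c['K'],c['D'])[0,0];d=c['pose'][:3,:3]@[*n,1];P.append((c['pose'][:3,3],d/np.linalg.norm(d)))
    A=sum(np.eye(3)-np.outer(d,d) for o,d in P);B=sum((np.eye(3)-np.outer(d,d))@o for o,d in P);return np.linalg.solve(A,B)
print('hub',tri((247,251),(302,286)).round(3),'post',tri((375.5,140),(310.5,131)).round(3))
for n,z,u,v in(('hub',.07,(247,251),(302,286)),('post',.148,(375.5,140),(310.5,131)),('can',.184,(301,158),(288,167)),('white',.172,(224,194),(246,227)),('cup',.085,(250,278),(347,305)),('yel',.178,(345,130),(282,129)),('red',.178,(354,122),(279,120)),('navy',.178,(404,141),(344,121))):
    print(n,plane(a,u,z)[0].round(3),plane(b,v,z)[0].round(3))
# tray mask
for c,r in((a,(190,240,310,310)),(b,(240,255,360,370))):
    h=cv2.cvtColor(c['pixels'],cv2.COLOR_BGR2HSV);m=cv2.inRange(h,(105,120,40),(125,255,255));k=np.zeros_like(m);k[r[1]:r[3],r[0]:r[2]]=m[r[1]:r[3],r[0]:r[2]]
    ys,xs=np.nonzero(k);p=np.c_[xs,ys]
    print([p[i] .tolist() for i in(p[:,0].argmin(),p[:,0].argmax(),p[:,1].argmin(),p[:,1].argmax(),(p.sum(1)).argmax(),(p.sum(1)).argmin())])
cv2.imwrite('pics/b.png',np.vstack([cv2.resize(a['pixels'][230:320,180:340],(640,360),interpolation=2),cv2.resize(b['pixels'][255:365,240:400],(349,240),interpolation=2).repeat(1,0) if 0 else cv2.copyMakeBorder(cv2.resize(b['pixels'][258:363,235:405],(388,240),interpolation=2),0,0,0,252,0)]))
```

```text
hub [ 0.467 -0.219  0.068] post [0.553 0.261 0.143]
hub [ 0.468 -0.219  0.07 ] [ 0.467 -0.222  0.07 ]
post [0.556 0.252 0.148] [0.551 0.249 0.148]
can [0.466 0.007 0.184] [ 0.469 -0.002  0.184]
white [ 0.395 -0.187  0.172] [ 0.383 -0.171  0.172]
cup [ 0.53  -0.289  0.085] [ 0.531 -0.287  0.085]
yel [0.482 0.209 0.178] [0.472 0.208 0.178]
red [0.481 0.269 0.178] [0.469 0.269 0.178]
navy [0.643 0.226 0.178] [0.639 0.229 0.178]
[[206, 262], [292, 272], [248, 246], [209, 296], [291, 280], [206, 262]]
[[251, 325], [347, 282], [312, 264], [288, 359], [293, 355], [299, 276]]
```

View pics/b.png

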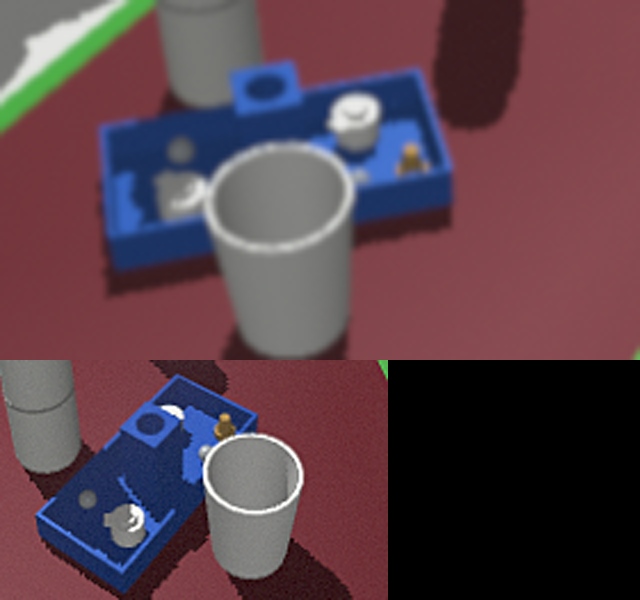

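The enlarged view shows the tray with its top corners at scene (205.5,262), (284.5,247.5), (293,273) and (207.5,289.5). A cap lies at each end, with the nozzle on the right and the balls visible.

Run:
```python
from h import *
a=ld('scene0');b=ld('side0')
P=plane(a,[(205.3,262),(284.5,247.5),(293,273),(207.5,289.5)],.026)
s=388/170.
Q=plane(b,np.array([(38,517-360),(178,377-360),(256,416-360),(123,590-360)])/s+[235,258],.026)
for X in(P,Q):
    print(X[:,:2].round(3).tolist(),'c',X.mean(0).round(3))
    for i,j in((0,1),(3,2),(1,2),(0,3)):
        d=X[j]-X[i];print(round(np.hypot(*d[:2]),3),round(np.arctan2(d[1],d[0]),3))
```

```text
[[0.377, -0.257], [0.501, -0.13], [0.562, -0.189], [0.436, -0.315]] c [ 0.469 -0.222  0.026]
0.178 0.792
0.178 0.785
0.084 -0.773
0.083 -0.778
[[0.375, -0.258], [0.499, -0.132], [0.556, -0.188], [0.432, -0.327]] c [ 0.465 -0.226  0.026]
0.177 0.795
0.187 0.839
0.08 -0.772
0.089 -0.879
```

The manual's scale: shifts go in shares of 50 mm and turns go in shares of pi rad. Converting my numbers, -0.031 m is -0.62, -0.03 m is -0.6.

Call:
shift_gripper --ticks '[0,0,-0.6,0,0,0,-0.6,-0.62,0,0,0,0,-0.6,-0.62,0,0,0,0,-0.6,-0.62,0,0,0,0,-0.6,-0.62,0,0,0,0,-0.6,-0.62,0,0,0,0,-0.6,-0.62,0,0,0,0,-0.6,-0.62,0,0,0,0,-0.6,-0.62,0,0,0,0,-0.6,-0.62,0,0,0,0]' --finger_gap 0.06

```text
t: 1.15
tool_pos: [0.3413, 0.1291, 0.28]
ee_rot: [[-0.931, 0.364, 0.0], [0.364, 0.931, 0.0], [-0.0, 0.0, -1.0]]
ft_force: [0.2, 1.1, -0.5]
opening: 0.0602
gripper_force: 0.0
```

Call:
shift_gripper --ticks '[-0.6,-0.62,0,0,0,0,-0.6,-0.62,0,0,0,0,-0.6,-0.62,0,0,0,0,-0.6,-0.62,0,0,0,0,-0.6,-0.62,0,0,0,0,-0.6,-0.62,0,0,0,0,-0.6,-0.66,0,0,0,0,-0.6,-0.64,0,0,0,0,0,0,0,0,0,0.0446,0,0,0,0,0,0.0446,0,0,0,0,0,0.0414,0,0,0,0,0,0]'

```text
t: 2.35
tool_pos: [0.4731, -0.1904, 0.2797]
ee_rot: [[-0.708, 0.706, -0.0], [0.706, 0.708, 0.0], [0.001, -0.0, -1.0]]
ft_force: [-0.1, 0.8, 0.6]
opening: 0.0599
gripper_force: 0.0
```

Run:
```python
from h import *
c=cap('wrist','w1');s=robot.state();print(np.array(s['ee_rot']).round(3),proj(c,[.468,-.221,.07]))
h=cv2.cvtColor(c['pixels'],cv2.COLOR_BGR2HSV)
```

```text
[[-0.711  0.703 -0.   ]
 [ 0.703  0.711  0.   ]
 [ 0.    -0.    -1.   ]] [[296.47984235 187.81288277]]
```

View pics/w1.png

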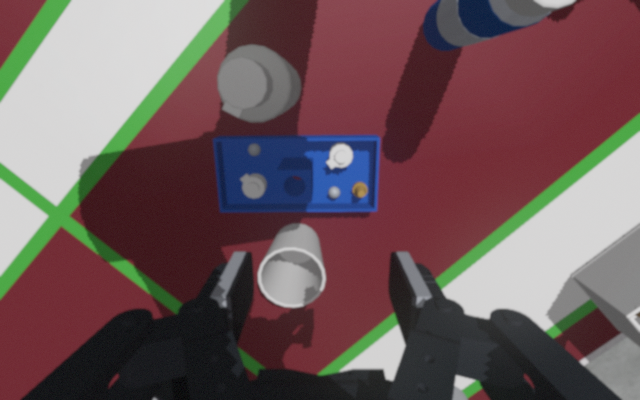

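The wrist view shows the whole tray, corners at (214,137), (380,137), (378,211) and (220,213), with the bore at (295,186). The white bottle and cup are clear of its long sides.

Run:
```python
from h import *
c=ld('w1');h=cv2.cvtColor(c['pixels'],cv2.COLOR_BGR2HSV)
m=cv2.inRange(h,(105,120,30),(125,255,255));m[:120]=0;m[230:]=0;m[:,:205]=0;m[:,390:]=0
m=cv2.morphologyEx(m,cv2.MORPH_OPEN,np.ones((3,3)))
ct=max(cv2.findContours(m,0,1)[0],key=cv2.contourArea);hu=cv2.convexHull(ct)
q=cv2.approxPolyDP(hu,4,True)[:,0];print(q.tolist())
X=plane(c,q,.026)
if len(q)==4:
    X=X[:,:2];print(X.round(4).tolist(),X.mean(0).round(4))
    for i in range(4):
        d=X[(i+1)%4]-X[i];print(np.hypot(*d).round(4),np.arctan2(d[1],d[0]).round(3))
g=cv2.cvtColor(c['pixels'],cv2.COLOR_BGR2GRAY)[170:202,275:315]
k=c['pixels'][170:202,275:315,0];mm=(k<np.percentile(k,2)+14).astype(np.uint8)
n,l,st,ce=cv2.connectedComponentsWithStats(mm);i=1+st[1:,4].argmax();uv=ce[i]+[275,170];print(st[i],uv,plane(c,uv,.07))
for n,p,z in(('white',(244,83),.172),('cup',(291.5,277),.085)):print(n,plane(c,p,z))
print(k[::2,::3])
print(robot.state()['tool_pos'])
```

```text
[[379, 139], [375, 210], [220, 211], [215, 138]]
[[0.4993, -0.1298], [0.5562, -0.1873], [0.4316, -0.3141], [0.3739, -0.254]] [ 0.4653 -0.2213]
0.0809 -0.791
0.1778 -2.347
0.0833 2.336
0.1765 0.781
[  9   6  21  20 329] [293.9331307  185.46808511] [[ 0.46454896 -0.22104908  0.07      ]]
white [[ 0.38207446 -0.16948207  0.172     ]]
cup [[ 0.52825578 -0.2895836   0.085     ]]
[[105  98  99  98  98 101 100 100 101 100 103 104 100 173]
 [105 105 106 106 106 106 106 108 108 107 107 108  99 173]
 [107 106 107 106 107 106 103 104 106 107 107 108 100 173]
 [106 106 107 106 103  94  76  78  94 106 107 104  99 173]
 [105 106 106 105  89  79  74  56  62  99 107 105  99 173]
 [105 106 106  98  79  79  80  79  78  86 105 106 100 172]
 [105 106 106  92  77  79  81  85  85  84 100 107 101 173]
 [105 106 103  84  77  81  80  83  84  83  98 108 103 171]
 [106 104 104  86  78  80  83  84  83  81  95 106 103 172]
 [104 104 106  89  81  82  83  83  84  80  95 107 104 172]
 [105 103 105  96  78  80  83  84  83  81 100 105 107 173]
 [104 106 106 102  86  83  84  82  82  90 105 107 110 174]
 [106 104 105 105  98  85  86  84  88 100 106 106 116 175]
 [105 103 105 104 103  99  95  94 102 104 106 107 119 176]
 [105 105 105 103 106 103 105 105 106 106 105 104 125 176]
 [103 102 104 107 105 104 106 103 104 107 105 107 139 177]]
[ 0.47309174 -0.19038527  0.27982422]
```

Scaled: 0.04 m is 0.8, -0.0137 m is -0.274.

Call:
shift_gripper --ticks '[-0.164,-0.274,0,0,0,0,-0.164,-0.274,0,0,0,0,0,0,0.8,0,0,0,0,0,0.8,0,0,0,0,0,0.8,0,0,0,0,0,0,0,0,0,0,0,0,0,0,0]' --finger_gap 0.06

```text
t: 3.1
tool_pos: [0.4656, -0.2224, 0.161]
ee_rot: [[-0.709, 0.705, 0.0], [0.705, 0.709, -0.0], [-0.001, -0.0, -1.0]]
ft_force: [0.1, -0.3, 0.6]
opening: 0.0598
gripper_force: 0.0
```

Run:
```python
from h import *
s=robot.state();print(s['tool_pos'],np.array(s['ee_rot']).round(3).tolist())
c=cap('wrist','w2')
k=c['pixels'];p=proj(c,[.4655,-.2215,.07])[0];print(p)
x,y=p.astype(int);k=k[y-40:y+41,x-40:x+41,0];mm=((k<96)).astype(np.uint8)
n,l,st,ce=cv2.connectedComponentsWithStats(mm);print(st[1:][st[1:,4]>80]);i=l[40,40];uv=ce[i]+[x-40,y-40];print(i,st[i],uv,plane(c,uv,.07))
cv2.imwrite('pics/w2.png',c['pixels'])
```

```text
[ 0.46559256 -0.22244649  0.16103969] [[-0.709, 0.705, 0.0], [0.705, 0.709, -0.0], [-0.001, -0.0, -1.0]]
[323.22721491 209.23037303]
[[ 14   0  51  16 676]
 [ 24  24  33  31 816]
 [  0  58  64  11 343]
 [  0  71  81  10 778]]
2 [ 24  24  33  31 816] [322.91053922 208.0379902 ] [[ 0.46477133 -0.22106825  0.07      ]]
```

View pics/w2.png

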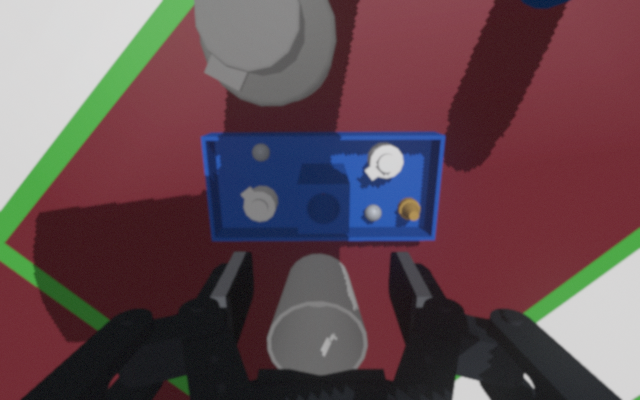

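The wrist view at closer range shows the bore at (323,208), centred between the fingers. The bottle and cup are clear.

Scaled: 0.03 m is 0.6, 0.025 m is 0.5, 0.005 rad / 3.1416 = 0.0016.

Call:
shift_gripper --ticks '[0.02,0,0.6,0,0,0.0016,0,0,0.6,0,0,0,0,0,0.5,0,0,0,0,0,0.42,0,0,0,0,0,0,0,0,0,0,0,0,0,0,0]' --finger_gap 0.06

```text
t: 3.75
tool_pos: [0.4657, -0.2216, 0.0559]
ee_rot: [[-0.706, 0.709, 0.002], [0.709, 0.706, -0.002], [-0.003, 0.0, -1.0]]
ft_force: [0.2, -0.7, 1.3]
opening: 0.0599
gripper_force: 0.0
```

Call:
shift_gripper --ticks '[0,0,0,0,0,0,0,0,0,0,0,0,0,0,0,0,0,0,0,0,0,0,0,0,0,0,0,0,0,0,0,0,0,0,0,0]' --finger_gap 0.02 --force 60

```text
t: 4.35
tool_pos: [0.4656, -0.2214, 0.0558]
ee_rot: [[-0.706, 0.709, 0.003], [0.709, 0.706, -0.002], [-0.003, 0.0, -1.0]]
ft_force: [-1.7, 0.2, 6.4]
opening: 0.0337
gripper_force: 60.9
```

Scaled: -0.03 m is -0.6, -0.025 m is -0.5.

Call:
shift_gripper --ticks '[0,0,-0.16,0,0,0,0,0,-0.4,0,0,0,0,0,-0.6,0,0,0,0,0,-0.6,0,0,0,0,0,-0.6,0,0,0,0,0,-0.6,0,0,0,0,0,-0.6,0,0,0,0,0,-0.5,0,0,0,0,0,-0.3,0,0,0,0,0,-0.14,0,0,0,0,0,0,0,0,0]'

```text
t: 5.45
tool_pos: [0.4647, -0.2206, 0.2797]
ee_rot: [[-0.705, 0.709, 0.001], [0.709, 0.705, -0.001], [-0.001, 0.0, -1.0]]
ft_force: [-0.6, -0.4, -3.1]
opening: 0.0333
gripper_force: 60.2
```

Call:
shift_gripper --ticks '[0.12,0.09,0,0,0,0,0.24,0.18,0,0,0,0,0.36,0.27,0,0,0,0,0.48,0.36,0,0,0,0,0.48,0.36,0,0,0,0,0.48,0.36,0,0,0,0,0.48,0.36,0,0,0,0,0.48,0.36,0,0,0,0,0.48,0.36,0,0,0,0,0.48,0.36,0,0,0,0,0.48,0.36,0,0,0,0,0.48,0.36,0,0,0,0]'

```text
t: 6.65
tool_pos: [0.4196, 0.0932, 0.2785]
ee_rot: [[-0.706, 0.708, -0.001], [0.708, 0.706, 0.0], [0.001, -0.001, -1.0]]
ft_force: [1.1, -0.7, -3.6]
opening: 0.0334
gripper_force: 60.2
```

Call:
shift_gripper --ticks '[0.48,0.36,0,0,0,0,0.48,0.36,0,0,0,0,0.48,0.36,0,0,0,0,0.48,0.36,0,0,0,0,0.36,0.27,0,0,0,0,0.24,0.18,0,0,0,0,0.12,0.09,0,0,0,0,0.4,0.3,0,0,0,0,0,0,0,0,0,0,0,0,0,0,0,0]'

```text
t: 7.65
tool_pos: [0.394, 0.2793, 0.2786]
ee_rot: [[-0.706, 0.708, -0.001], [0.708, 0.706, -0.001], [0.0, -0.001, -1.0]]
ft_force: [0.6, -1.2, -3.1]
opening: 0.0331
gripper_force: 60.6
```

Scaled: -0.12 rad / 3.1416 = -0.0382.

Call:
shift_gripper --ticks '[0,0,0,0,0,-0.0127,0,0,0,0,0,-0.0255,0,0,0,0,0,-0.0382,0,0,0,0,0,-0.0382,0,0,0,0,0,-0.0382,0,0,0,0,0,-0.0382,0,0,0,0,0,-0.0286,0,0,0,0,0,-0.0191,0,0,0,0,0,-0.0095,0,0,0,0,0,0,0,0,0,0,0,0]'

```text
t: 8.75
tool_pos: [0.3945, 0.2791, 0.279]
ee_rot: [[-1.0, 0.009, -0.0], [0.009, 1.0, -0.0], [0.0, -0.0, -1.0]]
ft_force: [0.1, 0.1, -3.8]
opening: 0.0333
gripper_force: 60.6
```

Run:
```python
from h import *
c=cap('wrist','w3');s=robot.state();print(s['tool_pos'],np.array(s['ee_rot']).round(4).tolist())
print(proj(c,[.5535,.2505,.148]))
```

```text
[0.39453745 0.27919705 0.27896223] [[-1.0, 0.0091, -0.0001], [0.0091, 1.0, -0.0001], [0.0001, -0.0001, -1.0]]
[[292.11074901 363.75701462]]
```

View pics/w3.png

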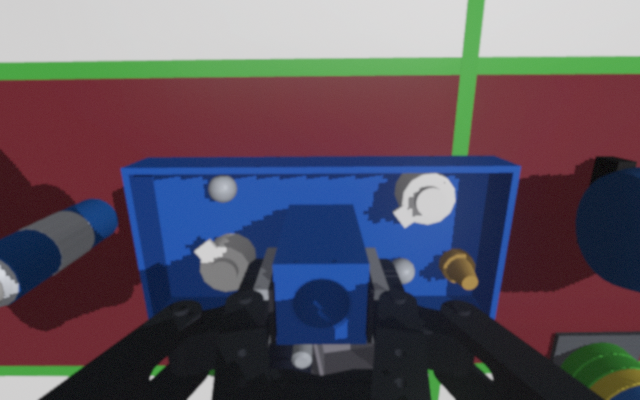

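The tray is held level with all its parts inside, and the post top is just visible at (302,358) beneath the gripper. The camera looks toward the arm base, so I'll view the caddy from the -y side.

Scaled: -0.029 m is -0.58, -0.009 m is -0.18.

Call:
shift_gripper --ticks '[-0.12,-0.18,0,0,0,0,-0.24,-0.36,0,0,0,0,-0.36,-0.52,0,0,0,0,-0.4,-0.58,0,0,0,0,-0.4,-0.58,0,0,0,0,-0.4,-0.58,0,0,0,0,-0.38,-0.52,0,0,0,0,-0.28,-0.4,0,0,0,0,-0.16,-0.24,0,0,0,0,0,0,0,0,0,0,0,0,0,0,0,0,0,0,0,0,0,0]'

```text
t: 10.0
tool_pos: [0.5295, 0.0811, 0.2791]
ee_rot: [[-1.0, 0.007, -0.0], [0.007, 1.0, 0.0], [0.0, 0.0, -1.0]]
ft_force: [-0.3, -0.2, -3.4]
opening: 0.0335
gripper_force: 60.6
```

Run:
```python
from h import *
print(plane(ld('w3'),(302,358),.148))
c=cap('wrist','w4');s=robot.state();print(s['tool_pos'],np.array(s['ee_rot']).round(4).tolist())
print(proj(c,[.5535,.2505,.148]))
```

```text
[[0.54721446 0.25955895 0.148     ]]
[0.52956342 0.08115126 0.27915596] [[-1.0, 0.0067, 0.0], [0.0067, 1.0, 0.0001], [-0.0, 0.0001, -1.0]]
[[538.85478196 222.13971029]]
```

View pics/w4.png

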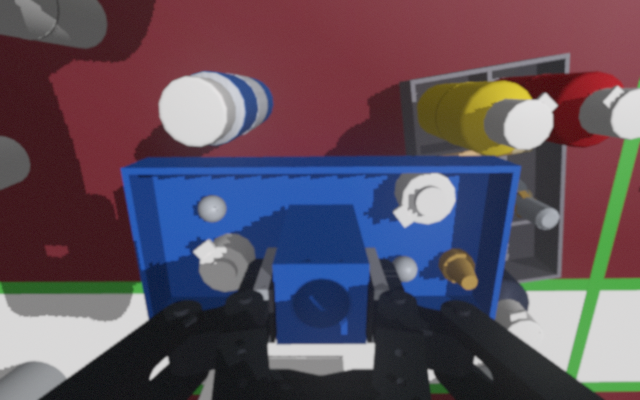

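The wrist view shows the post top at about (546,217), the yellow cap at (526,125), the red cap at (620,113), and the caddy rim corners near (569,54) and (561,277).

Run:
```python
from h import *
c=ld('w4');I=c['pixels'];h=cv2.cvtColor(I,cv2.COLOR_BGR2HSV)
g=cv2.cvtColor(I,cv2.COLOR_BGR2GRAY)
print(g[202:236:2,526:566:2])
# far rim edge: first red/low-sat transition per row scanning from right
pts=[]
for y in list(range(64,74))+list(range(150,272,2)):
    r=h[y,:,1].astype(int)
    xs=np.nonzero(r[540:600]>100)[0]
    lo=[x for x in range(540,600) if r[x]<80]
    e=[x for x in range(550,590) if r[x]<90 and (r[x+1:x+4]>=90).all()]
    if e: pts.append((e[-1]+.5,y))
pts=np.array(pts,float);W=plane(c,pts,.052)[:,:2]
for _ in range(4):
    k=np.polyfit(W[:,0],W[:,1],1);r=np.abs(W[:,1]-np.polyval(k,W[:,0]));W=W[r<max(.0015,2*np.median(r))]
print(len(pts),len(W),k,np.arctan(k[0]),W[0],W[-1])
d=np.array([1,k[0]])/np.hypot(1,k[0]);n=np.array([-d[1],d[0]])
print('y offset of post est to wall',(W.mean(0)-[.5535,.2505])@n)
print('caps',plane(c,[(526,125),(620,113)],.178).round(4).tolist())
print('post',plane(c,[(546,217)],.148))
```

```text
[[ 79  81  81  86  92  97  99  93  75  60  49  47  51  49  48  49  54 106
  127 102]
 [ 78  81  79  82  83  86  92  98 101  92  77  61  50  48  50  51  55 108
  127 101]
 [ 75  78  79  80  80  82  82  84  92  99 104  98  79  58  49  48  57 110
  126  99]
 [ 73  74  76  79  78  81  80  80  83 102 127 138 141 129  94  58  59 109
  125  96]
 [ 69  74  75  75  76  77  77  94 117 137 152 158 165 168 158 121  68 110
  125  97]
 [ 71  71  74  72  74  77  92 117 136 144 153 162 168 173 177 167 109 114
  124  91]
 [ 71  69  72  71  73  82 112 126 133 144 159 167 170 172 174 175 146 120
  124  91]
 [ 72  69  72  71  72  95 117 123 131 154 169 170 171 172 172 175 162 132
  126  91]
 [ 74  72  68  69  76 101 113 117 141 168 171 172 173 173 173 174 154 129
  124  87]
 [106  94  74  68  76 100 110 116 151 172 173 174 173 173 173 167 125 119
  122  85]
 [124 115  94  72  76 100 106 112 152 172 173 173 171 172 169 152  98 118
  121  83]
 [ 90  85  78  73  70  89 104 106 136 166 170 170 171 168 152 105  80 122
  119  85]
 [ 72  72  73  72  65  69 103 109 114 137 157 162 158 142 100  61  77 124
  118  82]
 [ 73  73  70  73  63  51  74  95  99 113 123 124 113  81  56  47  75 123
  118  82]
 [ 74  74  72  73  62  50  50  54  64  75  73  67  55  51  50  51  80 124
  116  81]
 [ 73  72  74  73  61  52  49  51  51  52  51  50  50  49  50  51  79 124
  112  80]
 [ 71  74  72  74  62  52  50  52  50  50  51  51  51  49  49  48  80 123
  111  79]]
71 71 [0.16283425 0.24495287] 0.16141753914139617 [0.43155301 0.31506334] [0.64934776 0.35064794]
y offset of post est to wall 0.08348210262208638
caps [[0.4756, 0.2105, 0.178], [0.4684, 0.2688, 0.178]]
post [[0.54924302 0.25532832 0.148     ]]
```

Add to h.py:
```python
def post(c,u0,v0,z=.145):
    from scipy.optimize import least_squares
    g=cv2.GaussianBlur(cv2.cvtColor(c['pixels'],cv2.COLOR_BGR2GRAY),(3,3),0).astype(float)
    out=[]
    for a in np.radians(np.arange(-75,66,5)):
        r=np.arange(4,17,.25);x=u0+r*np.cos(a);y=v0+r*np.sin(a)
        p=cv2.remap(g.astype(np.float32),x.astype(np.float32)[None],y.astype(np.float32)[None],1)[0]
        d=np.diff(p);i=d.argmin();out.append((x[i]+(x[i+1]-x[i])/2,y[i]+(y[i+1]-y[i])/2))
    W=plane(c,out,z)[:,:2]
    f=least_squares(lambda q:np.hypot(*(W-q).T)-.009,W.mean(0)-[0,.008],loss='soft_l1',f_scale=.0005)
    return f.x,np.median(np.abs(f.fun)),np.array(out)
```

Run:
```python
from h import *
c=ld('w4');x,e,o=post(c,549,218);print(x,e);print(o.round(1).tolist())
print('axis dist to wall line',(.1628*x[0]+.24495-x[1])/1.0132)
```

```text
[0.55155687 0.25850818] 0.00023135571738083088
[[551.9, 207.3], [552.9, 207.3], [553.4, 208.6], [554.3, 208.8], [555.1, 209.3], [555.8, 209.9], [556.2, 210.8], [556.4, 211.8], [557.7, 211.9], [557.8, 212.9], [557.7, 213.9], [558.7, 214.5], [558.8, 215.4], [563.2, 215.5], [563.3, 216.7], [563.1, 218.0], [557.8, 218.8], [557.5, 219.5], [557.6, 220.3], [557.3, 221.0], [556.6, 221.5], [556.9, 222.6], [556.3, 223.1], [555.8, 223.7], [555.1, 224.1], [554.7, 224.8], [554.5, 225.9], [553.7, 226.1], [553.0, 226.5]]
axis dist to wall line 0.07524208020007365
```

Run:
```python
from h import *
c=ld('w4');k=cv2.GaussianBlur(c['pixels'],(3,3),0)[...,0]
print(k[274:336:4,276:368:5])
s=[.52956,.08115,.27916]
print(proj(c,[s[0],s[1],s[2]+.0142]))
v=k[262:345,270:372]
for th in(55,65,75,85):
    m=(v<th).astype(np.uint8);n,l,st,ce=cv2.connectedComponentsWithStats(m);i=l[40,50]
    if i==0: continue
    cn=max(cv2.findContours((l==i).astype(np.uint8),0,1)[0],key=cv2.contourArea);e=cv2.fitEllipse(cv2.convexHull(cn)) if len(cn)>5 else None
    uv=np.array(e[0])+[270,262];print(th,st[i],uv,e[1],plane(c,uv,s[2]+.0142)-s)
```

```text
[[180 180 180 179 180 179 179 179 179 180 179 179 179 179 180 180 180 179
  179]
 [180 180 180 180 180 179 179 172 158 145 157 171 179 180 179 180 180 180
  178]
 [175 180 179 180 179 177 139  96  88  87  89  93 129 176 180 179 180 178
  169]
 [172 180 179 179 177 129  84  86  87  87  87  86  86 113 175 150 132 115
  105]
 [171 180 179 180 151  83  85  86  87  87  87  86  84  84 126 108 108 108
   97]
 [170 180 180 156  90  82  84  93  86  87  87  86  85  82  85 106 108 108
   96]
 [168 178 176 115  79  83  85 123  88  86  87  86  85  83  81 101 107 108
   95]
 [119 115 113  97  79  83  85  95 116  86  86  86  84  84  80  99 107 107
   88]
 [ 89 106 106  97  79  83  85  87 104 102  87  85  84  83  80 100 108 107
   85]
 [ 87 107 106 100  81  82  84  87  87 101  90  85  84  84  82 102 107 108
   82]
 [ 84 107 106 104  88  83  85  86  87  87  86  86  85  83  91 106 108 107
   78]
 [ 83 106 106 106 100  85  85  86  86  87  87  86  85  89 122 108 108 107
   76]
 [ 79 107 106 107 106  99  86  87  86  87  87  86  88 139 156 107 107 107
   72]
 [ 73 106 106 107 106 106 102  95  91  88  90  97 104 154 165 107 107 107
   67]
 [ 67 105 106 107 107 107 106 106 107 106 106 107 107 156 166 107 107 107
   62]
 [ 71 107 107 106 107 108 107 108 107 107 108 109 108 137 143 108 108 107
   65]]
[[323.84428554 308.41427913]]
```

Scaled: 0.025 m is 0.5, 0.024 m is 0.48, -0.07 rad / 3.1416 = -0.0223.

Call:
shift_gripper --ticks '[-0.02,0.16,0,0,0,0,-0.04,0.32,0,0,0,0,-0.06,0.5,0,0,0,0,-0.06,0.5,0,0,0,0,-0.06,0.5,0,0,0,0,-0.06,0.5,0,0,0,0,-0.06,0.48,0,0,0,0,-0.04,0.36,0,0,0,0,-0.036,0.24,0,0,0,0,0,0,0,0,0,-0.0159,0,0,0,0,0,-0.0223,0,0,0,0,0,-0.0153]'

```text
t: 11.25
tool_pos: [0.553, 0.2586, 0.279]
ee_rot: [[-0.987, -0.162, -0.0], [-0.162, 0.987, -0.0], [0.0, -0.0, -1.0]]
ft_force: [0.8, -0.2, -3.0]
opening: 0.0331
gripper_force: 60.6
```

Call:
shift_gripper --ticks '[0,0,0,0,0,0,0,0,0,0,0,0,0,0,0,0,0,0]'

```text
t: 11.55
tool_pos: [0.5531, 0.2583, 0.279]
ee_rot: [[-0.987, -0.159, -0.0], [-0.159, 0.987, 0.0], [0.0, 0.0, -1.0]]
ft_force: [-0.2, 0.2, -3.0]
opening: 0.0334
gripper_force: 60.6
```

Run:
```python
from h import *
for n in('scene','side'):cap(n,n+'5')
a=ld('scene5')['pixels'][90:230,290:450];b=ld('side5')['pixels'][70:210,230:390]
cv2.imwrite('pics/v5.png',np.hstack([cv2.resize(x,(400,350),interpolation=2) for x in(a,b)]))
```

```text
(no output)
```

View pics/v5.png

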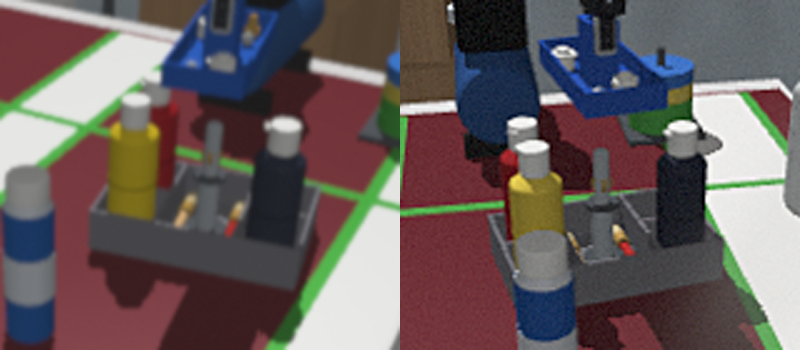

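The crops show the tray level above the caddy, with the post top at scene (375,141) and side (310,131), and the bottles upright. I'll descend to just above the post top.

Scaled: 0.02 m is 0.4, 0.015 m is 0.3.

Call:
shift_gripper --ticks '[0,0,0.2,0,0,0,0,0,0.4,0,0,0,0,0,0.4,0,0,0,0,0,0.3,0,0,0,0,0,0.1,0,0,0,0,0,0,0,0,0,0,0,0,0,0,0]'

```text
t: 12.35
tool_pos: [0.5535, 0.2582, 0.2097]
ee_rot: [[-0.987, -0.159, 0.001], [-0.159, 0.987, 0.0], [-0.001, 0.0, -1.0]]
ft_force: [-0.0, 0.6, -2.4]
opening: 0.0332
gripper_force: 60.6
```

Call:
shift_gripper --ticks '[0,0,0.06,0,0,0,0,0,0.06,0,0,0,0,0,0.06,0,0,0,0,0,0,0,0,0,0,0,0,0,0,0]'

```text
t: 12.85
tool_pos: [0.5531, 0.2583, 0.1999]
ee_rot: [[-0.987, -0.16, -0.0], [-0.16, 0.987, 0.0], [0.0, 0.0, -1.0]]
ft_force: [0.6, 0.8, -3.4]
opening: 0.0332
gripper_force: 60.5
```

Scaled: 0.003 m is 0.06, 0.002 m is 0.04.

Call:
shift_gripper --ticks '[0,0,0.06,0,0,0,0,0,0.06,0,0,0,0,0,0.04,0,0,0,0,0,0,0,0,0,0,0,0,0,0,0]'

```text
t: 13.35
tool_pos: [0.5531, 0.2584, 0.1916]
ee_rot: [[-0.987, -0.16, -0.0], [-0.16, 0.987, 0.0], [0.0, 0.001, -1.0]]
ft_force: [0.2, 5.5, -5.0]
opening: 0.0334
gripper_force: 60.4
```

Call:
shift_gripper --ticks '[0,0,0.08,0,0,0,0,0,0.08,0,0,0,0,0,0.06,0,0,0,0,0,0,0,0,0,0,0,0,0,0,0]'

```text
t: 13.85
tool_pos: [0.5531, 0.2584, 0.1804]
ee_rot: [[-0.987, -0.16, -0.0], [-0.16, 0.987, 0.001], [0.0, 0.001, -1.0]]
ft_force: [0.8, 6.6, -4.9]
opening: 0.0335
gripper_force: 60.5
```

The manual's scale: shifts go in shares of 50 mm and turns go in shares of pi rad. Converting my numbers, 0.0012 m is 0.024.

Call:
shift_gripper --ticks '[0,0.024,0,0,0,0,0,0,0,0,0,0,0,0,0,0,0,0]'

```text
t: 14.15
tool_pos: [0.553, 0.2589, 0.1808]
ee_rot: [[-0.987, -0.159, -0.0], [-0.159, 0.987, -0.001], [0.0, -0.001, -1.0]]
ft_force: [-0.2, 0.5, -2.8]
opening: 0.0331
gripper_force: 60.7
```

Call:
shift_gripper --ticks '[0,0,0.06,0,0,0,0,0,0.06,0,0,0,0,0,0.04,0,0,0,0,0,0,0,0,0,0,0,0,0,0,0]'

```text
t: 14.65
tool_pos: [0.553, 0.2593, 0.1729]
ee_rot: [[-0.987, -0.16, -0.0], [-0.16, 0.987, -0.0], [0.0, -0.0, -1.0]]
ft_force: [-0.2, -0.1, -3.4]
opening: 0.0333
gripper_force: 60.7
```

Scaled: 0.0015 m is 0.03, 0.001 m is 0.02.

Call:
shift_gripper --ticks '[0,0,0.03,0,0,0,0,0,0.02,0,0,0,0,0,0,0,0,0,0,0,0,0,0,0]' --only "pos|ft"

```text
tool_pos: [0.553, 0.2593, 0.1705]
ft_force: [-0.0, 0.4, -3.8]
```

Call:
shift_gripper --ticks '[0,0,0.02,0,0,0,0,0,0,0,0,0,0,0,0,0,0,0]' --only "pos|ft"

```text
tool_pos: [0.553, 0.2594, 0.1695]
ft_force: [1.1, -0.4, -3.0]
```

Scaled: 0.001 m is 0.02.

Call:
shift_gripper --ticks '[0,0,0.02,0,0,0,0,0,0,0,0,0,0,0,0,0,0,0]' --only "pos|ft"

```text
tool_pos: [0.553, 0.2595, 0.1686]
ft_force: [0.5, 1.6, -2.2]
```

Call:
shift_gripper --ticks '[0,0,0.014,0,0,0,0,0,0,0,0,0,0,0,0,0,0,0]' --only "pos|ft"

```text
tool_pos: [0.5531, 0.2595, 0.168]
ft_force: [0.3, 2.6, -1.7]
```

Call:
shift_gripper --ticks '[0,0,0,0,0,0,0,0,0,0,0,0,0,0,0,0,0,0,0,0,0,0,0,0,0,0,0,0,0,0,0,0,0,0,0,0]' --finger_gap 0.055

```text
t: 16.55
tool_pos: [0.553, 0.2593, 0.1678]
ee_rot: [[-0.987, -0.159, -0.0], [-0.159, 0.987, -0.0], [0.0, -0.0, -1.0]]
ft_force: [-0.1, 0.1, 0.7]
opening: 0.0555
gripper_force: 0.0
```

Run:
```python
from h import *
c=cap('wrist','w6');cv2.imwrite('pics/w6.png',c['pixels']);s=robot.state();p=s['tool_pos'];print(p,proj(c,[p[0],p[1],.182]))
```

```text
[0.5529829 0.2593186 0.1677784] [[323.68208148 308.72025576]]
```

View pics/w6.png

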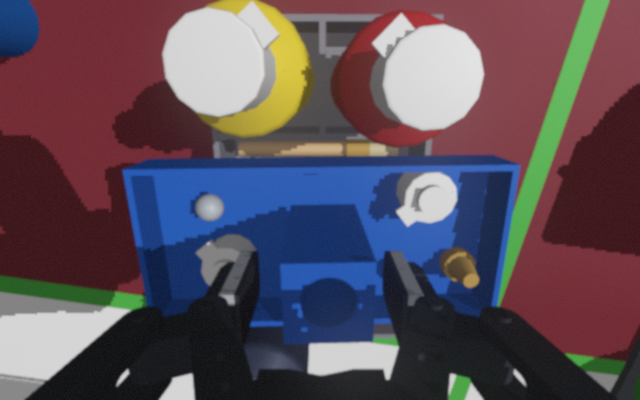

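The view shows the tray released on the catch, square between the bottles, with the hub bore at (328,302). I can see both caps, the nozzle and one ball; the other ball is hidden behind a finger. I'll retreat upward, close the fingers, then push.

Scaled: -0.016 m is -0.32, -0.012 m is -0.24.

Call:
shift_gripper --ticks '[0,0,-0.12,0,0,0,0,0,-0.24,0,0,0,0,0,-0.32,0,0,0,0,0,-0.32,0,0,0,0,0,-0.12,0,0,0,0,0,0,0,0,0]'

```text
t: 17.2
tool_pos: [0.5533, 0.2594, 0.2251]
ee_rot: [[-0.987, -0.16, 0.002], [-0.16, 0.987, 0.001], [-0.002, 0.0, -1.0]]
ft_force: [-1.0, 0.8, -0.6]
opening: 0.0549
gripper_force: 0.0
```

Call:
shift_gripper --ticks '[0,0,0,0,0,0,0,0,0,0,0,0,0,0,0,0,0,0,0,0,0,0,0,0,0,0,0,0,0,0,0,0,0,0,0,0,0,0,0,0,0,0,0,0,0,0,0,0]' --finger_gap 0.012 --force 40

```text
t: 18.0
tool_pos: [0.553, 0.2593, 0.2238]
ee_rot: [[-0.987, -0.159, -0.0], [-0.159, 0.987, 0.0], [0.0, 0.0, -1.0]]
ft_force: [0.4, 1.1, -0.1]
opening: 0.0118
gripper_force: 0.0
```

Run:
```python
from h import *
c=cap('wrist','w7');k=cv2.GaussianBlur(c['pixels'],(3,3),0)[...,0]
s=robot.state();p=s['tool_pos'];print(p,proj(c,[[p[0],p[1],.182],[p[0],p[1],p[2]-.019]]))
h=cv2.cvtColor(c['pixels'],cv2.COLOR_BGR2HSV);m=cv2.inRange(h,(105,120,30),(125,255,255));m[:100]=0
ct=max(cv2.findContours(m,0,1)[0],key=cv2.contourArea);print(cv2.boundingRect(ct),cv2.approxPolyDP(cv2.convexHull(ct),6,True)[:,0].tolist())
```

```text
[0.55299273 0.25932438 0.22378066] [[322.93961187 243.93545792]
 [323.15749328 265.06064797]]
(173, 141, 297, 134) [[469, 146], [454, 268], [189, 269], [176, 148]]
```

Scaled: 0.006 m is 0.12, 0.005 m is 0.1.

Call:
shift_gripper --ticks '[0,0,0.12,0,0,0,0,0,0.12,0,0,0,0,0,0.1,0,0,0,0,0,0.04,0,0,0,0,0,0,0,0,0]' --only "pos|ft"

```text
tool_pos: [0.5529, 0.2593, 0.2043]
ft_force: [0.1, 0.0, 0.2]
```

Call:
shift_gripper --ticks '[0,0,0.04,0,0,0,0,0,0.04,0,0,0,0,0,0.04,0,0,0,0,0,0.02,0,0,0,0,0,0,0,0,0]' --only "pos|ft"

```text
tool_pos: [0.5535, 0.2593, 0.1987]
ft_force: [-0.6, -0.4, 4.7]
```

Scaled: 0.002 m is 0.04.

Call:
shift_gripper --ticks '[0,0,0.04,0,0,0,0,0,0.04,0,0,0,0,0,0.04,0,0,0,0,0,0,0,0,0]' --only "pos|ft"

```text
tool_pos: [0.5528, 0.2593, 0.1914]
ft_force: [0.0, 0.4, 0.5]
```

Call:
shift_gripper --ticks '[0,0,0.04,0,0,0,0,0,0.04,0,0,0,0,0,0.04,0,0,0,0,0,0,0,0,0]' --only "pos|ft"

```text
tool_pos: [0.5528, 0.2593, 0.1853]
ft_force: [0.2, -0.7, 0.0]
```

Call:
shift_gripper --ticks '[0,0,0.04,0,0,0,0,0,0.04,0,0,0,0,0,0.04,0,0,0,0,0,0,0,0,0]' --only "pos|ft"

```text
tool_pos: [0.5528, 0.2593, 0.1794]
ft_force: [-0.5, 0.4, -0.2]
```

Scaled: 0.002 m is 0.04.

Call:
shift_gripper --ticks '[0,0,0.04,0,0,0,0,0,0.04,0,0,0,0,0,0,0,0,0,0,0,0,0,0,0]' --only "pos|ft"

```text
tool_pos: [0.5528, 0.2594, 0.1755]
ft_force: [-0.8, 0.1, 0.7]
```

Call:
shift_gripper --ticks '[0,0,0.03,0,0,0,0,0,0,0,0,0,0,0,0,0,0,0]' --only "pos|ft"

```text
tool_pos: [0.5533, 0.2591, 0.1751]
ft_force: [-1.3, -2.6, 4.9]
```

Scaled: 0.0015 m is 0.03, 0.001 m is 0.02.

Call:
shift_gripper --ticks '[0,0,0.03,0,0,0,0,0,0.02,0,0,0,0,0,0,0,0,0,0,0,0,0,0,0]' --only "pos|ft"

```text
tool_pos: [0.554, 0.2587, 0.1746]
ft_force: [-3.2, -5.7, 17.0]
```

Call:
shift_gripper --ticks '[0,0,-0.2,0,0,0,0,0,-0.4,0,0,0,0,0,-0.4,0,0,0,0,0,-0.4,0,0,0,0,0,-0.4,0,0,0,0,0,0,0,0,0,0,0,0,0,0,0,0,0,0,0,0,0]'

```text
t: 22.15
tool_pos: [0.5526, 0.2593, 0.2604]
ee_rot: [[-0.987, -0.16, -0.002], [-0.16, 0.987, -0.0], [0.002, -0.0, -1.0]]
ft_force: [-0.5, -0.5, -1.1]
opening: 0.0118
gripper_force: 0.0
```

Run:
```python
from h import *
c=cap('wrist','w8');p=robot.state()['tool_pos']
h=cv2.cvtColor(c['pixels'],cv2.COLOR_BGR2HSV);m=cv2.inRange(h,(105,120,30),(125,255,255));m[:120]=0
ct=max(cv2.findContours(m,0,1)[0],key=cv2.contourArea);q=cv2.approxPolyDP(cv2.convexHull(ct),6,True)[:,0];print(q.tolist())
X=plane(c,q,.111)[:,:2]
for i in range(len(X)):
    d=X[(i+1)%len(X)]-X[i];print(np.hypot(*d).round(4),np.arctan2(d[1],d[0]).round(3))
print(X.mean(0))
# loose items: non-blue blobs within tray
t=np.zeros_like(m);cv2.fillConvexPoly(t,q.astype(np.int32),255);t=cv2.erode(t,np.ones((7,7)))
r=cv2.morphologyEx((t&~m),cv2.MORPH_OPEN,np.ones((3,3)));n,l,st,ce=cv2.connectedComponentsWithStats(r)
for i in range(1,n):
    if st[i,4]>25: print(st[i].tolist(),ce[i].round(),c['pixels'][l==i].mean(0).round())
# hub in fixed cameras: top rim height compare
for nme in('scene','side'): cap(nme,nme+'8')
```

```text
[[435, 136], [425, 233], [215, 234], [207, 135]]
0.0814 0.153
0.1778 -1.405
0.0832 -2.996
0.1772 1.727
[0.55141669 0.25746605]
[364, 139, 39, 35, 1077] [383. 156.] [195. 188. 186.]
[243, 154, 18, 17, 244] [251. 162.] [162. 146. 140.]
[243, 180, 37, 36, 1046] [262. 197.] [165. 159. 158.]
[310, 191, 25, 22, 442] [322. 201.] [152. 138. 132.]
[395, 190, 23, 24, 438] [406. 202.] [ 76.  96. 113.]
[360, 196, 17, 16, 217] [368. 204.] [156. 139. 132.]
```

Sizes, levelness and height match seating on the collar: the push stiffened to 17 N with the hub top at about 155 mm. All five loose parts are in the tray. I'm handing in.

```bash
python3 -c "
from workcell import robot, imaging
print(robot.close_job())"
```

```text
the job is handed in; nothing more can be done
None
```

I set the tray on the spring catch and let go of it there, then pushed it past the catch with the fingertips until it stopped on the collar; all five loose parts were still in it. I've handed the job in at about 22 s, but no verdict came back.

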